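Lock the ham mould's hold-down bar with its clevis pin

ROBOT

A 7-joint arm with a two-finger parallel gripper is mounted at the origin on the work surface. World frame = base frame: x ahead of the robot, y to its left, z up, the work surface at z = 0. Lengths are in m, angles in rad, forces in N, time in s.
With the tool pointing down it reaches from about 0.425 to 0.925 m from the base axis. Payload 6.8 kg.
Tool frame: the origin (TCP) lies at the very end of the fingers, on their centre line; the grasp point (between the pads) lies 19 mm behind it; z points along the fingers, y is the line along which they close (so a half turn about z gives the same grasp; the last joint's range is limited). The gripper opens to 85 mm and grips with 20 to 120 N. Pads are 22 mm wide; open, the fingers measure 114 mm over their backs; the gripper's body (76 mm by 85 mm) begins 54 mm behind the grasp point. The pads swing forward as they close: fully open they stand 13 mm farther back than shut.
Start: joints at [-1.431, 0.477, 0.022, 1.555, -0.011, 1.109, -0.083], TCP at [0.166, 0.654, 0.21] pointing down, gripper open.
Joint ranges: [-2.96, 2.96], [-0.34, 2.1], [-1.41, 1.46], [0.24, 2.44], [-1.37, 4.51], [0.17, 1.92], [-2.96, 2.96]. Speed limits (rad/s): [2.39, 2.39, 3.14, 3.14, 3.14, 3.14, 3.14].

INTERFACE

Orientations are given as a rotation vector (axis times angle).
In Python, from bench import monitor, optics, r gives the robot as it stands.
- The arm moves only by the shell command python3 -m crank 'ROWS' [OPENING] [FORCE]. ROWS is JSON, a list of rows, each a list of 2 entries, a list of its own where there are three numbers: the shift along the tool's x, y, z in cm, then the turn, a rotation vector about the tool's x, y, z in rad. A call has 1 to 5 rows; each row shifts and turns the commanded pose from where the row before left it, along the tool's axes as they then stand; what a row does not reach is not made up. A row lasts 1/10 s, in which the tool goes at most 50 mm and 8.59 degrees, less where a joint would pass 70% of its speed; a pose out of reach is approached as far as the arm can. A call is refused whole if a number of a shift passes 5 or a number of a turn 0.15, either way. A call with a gripper value outside its range is refused whole. OPENING is the finger opening in cm, from 0 to 8.54, set as the call begins (- or left out, the last holds). The fingers move at their own pace and stop on an object; FORCE is the grip in N (left out, the last holds). Time passes only in rows, so rows that do not move let the fingers close. It gives the time, the measured TCP pose, the force, the opening and the grip force at its end, in the units of the state.
- monitor.get_obs(): the state, without advancing time (a new reading comes with each control period).
- optics.grab_frame(name): name is "scene" or "top" or "wrist"; returns (picture, depth): 384x512x3 uint8, red, green, blue; 384x512 float32, m along the optical axis (not along the pixel's ray), 0 where there is no reading.
- optics.camera_model(name): a dict with "vertical_fov" (degrees; the focal length in pixels is half the picture's height over the tangent of half this angle, whatever the lens; pixels are square), "cx", "cy" (the principal point, pixels), "R" (3x3) and "t" (3): a world point X has camera coordinates R X + t; the wrist camera has in their place "hand_eye" (4x4, takes a point from camera to tool coordinates, whose origin is the TCP and whose axes are the flange's). Camera axes: x right, y down, z forward; pixel columns grow to the right and rows downward; lengths in m; the calibration is good to about 2 mm. A picture is of the moment at which its call begins: read the wrist's pose just before it. camera_model takes no time and is no camera call.
- r.hand_in(): hands the job in; it is judged then, once.
The state is a dict: "clock": time; "joints": joint angles; "qvel": joint speeds; "tau": joint torques, N m; "tcp_pos": TCP position; "orientation": TCP orientation; "contact_force": force on the tool from outside, world axes, zero at the start; "moment": the same for the moment, N m; "grip_width": finger opening in m; "gripper_force": force on a finger pad.
Only numpy, scipy, OpenCV 4.12 (cv2) and the standard library are available. Lean on these libraries where they do the work, as an engineer would, in place of code of your own. Each camera call takes 0.05 s, during which the arm holds its last target. There are 200 camera calls.

TASK

Swing the ham mould's hold-down bar shut over the lid until it meets its stop, so that the eye at its end lies over the fixed knuckle on the frame. Then take the long pin with the tall plain knob from the rest and drop it through the eye and the knuckle until its flange lies flat on the bar, and let go.

Things in the scene. Friction and masses are not known exactly. Their poses are not given: they have to be found in the camera images.
- bar (a joint): Hold-down bar's upright hinge, rad: 0 = shut on a firm stop, eye over the knuckle; grows as it swings level, counter-clockwise from above, off the lid towards the robot (start 0.55 to 1.0). Stays where left; 1.5 to 3 N at the knob moves it. Axis 180 mm from point knuckle along its -y. Bar 26 wide, 12 thick, top 112 mm above bench; at its end, 180 mm from the axis, an eye 52 mm across, hole 30 mm.
- bar_knob (a point): Grip point on the bar's black upright round knob, 22 mm across, 40 mm tall, standing on the bar 100 mm from the hinge axis, 80 mm before the eye. The point is on the knob's axis, 25 mm above the bar's upper face (39 mm above point knuckle), 15 mm below the knob's top. Moves with the bar.
- knuckle (a point): Centre of the upper rim of the fixed knuckle, 98 mm above bench: upright steel sleeve 50 mm across, 28 tall, hole 30 mm, open below. z up; y along the shut bar from its hinge axis to the knuckle; x away from the robot. With the bar shut the eye's upper face is 14 mm above this point. A plate holds the sleeve at its outer (+y) side, no higher than it. Frame (260 x 150 mm) and mould are fixed.
- pin: Long steel pin, 0.14 kg, hung upright in one of 3 holes (80 mm apart, varies) of a fixed steel rest 80 mm high. Origin: centre of flange underside, z up. Flange 46 mm across, 4 thick; above it a plain round knob 24 across, 34 tall (tallest of the three); shank 14 across, 62 long, tapered tip. Bystander pins, too short: one with a 44 mm mushroom head, one with a 20 mm ball on its flange.
Not all that is in view belongs to the job. What is shaped like the pin but orange or red is not meant.

How it is judged:
By the outcome, as a careful person would: the job done as asked, in the order asked, and still so for the second after the job is handed in, with the robot touching nothing.
It also fails if it takes over 54 s, if anything falls off the work surface, if the arm or the gripper's body presses on something with over 40 N, if the wrist force passes 120 N, or if a joint passes its speed limit or range.

## Working session

There is one attempt and no reset: what is moved stays moved. The work goes in short steps, Python scripts to look and compute and a shell command to move; the robot and the scene stay as the last step left them, time stands still between calls to the robot, and variables do not carry over. Pictures are saved under pics/ and viewed, at most 10 in all, crops included, and the job is handed in when it is done.

```bash
ls; mkdir -p pics
cat > h.py <<'E'
import numpy as np, cv2
from bench import monitor, optics, r
from scipy.spatial.transform import Rotation as Ro
def grab(n):
    o=monitor.get_obs(); im,d=optics.grab_frame(n); m=optics.camera_model(n)
    f=192/np.tan(np.radians(m["vertical_fov"])/2)
    if "R" in m: R=np.array(m["R"]);t=np.array(m["t"]); Rw=R.T; c=-R.T@t
    else:
        H=np.array(m["hand_eye"]); Rt=Ro.from_rotvec(o["orientation"]).as_matrix()
        Rw=Rt@H[:3,:3]; c=Rt@H[:3,3]+np.array(o["tcp_pos"])
    return im,d,(f,m["cx"],m["cy"],Rw,c)
def cloud(d,k):
    f,cx,cy,Rw,c=k; v,u=np.mgrid[:384,:512]
    P=np.stack([(u-cx)/f*d,(v-cy)/f*d,d],-1)@Rw.T+c
    P[d<=0]=np.nan
    return P
def ray(u,v,z,k):
    f,cx,cy,Rw,c=k; w=Rw@np.array([(u-cx)/f,(v-cy)/f,1]); return c+w*(z-c[2])/w[2]
E
python3 - <<'E'
from h import *
o=monitor.get_obs(); print({k:np.round(v,3).tolist() for k,v in o.items()})
for n in ["scene","top"]:
    im,d,k=grab(n); cv2.imwrite(f"pics/{n}0.png",im[:,:,::-1]); np.savez(f"{n}0.npz",im=im,d=d); print(n,k, (d>0).mean(), optics.camera_model(n).keys())
E
```

```text
pics
{'clock': 0.0, 'joints': [-1.431, 0.478, 0.022, 1.556, -0.011, 1.109, -0.083], 'qvel': [0.0, -0.001, -0.001, 0.0, -0.001, 0.0, -0.001], 'tau': [-0.001, -59.646, 1.607, -28.12, 0.012, 0.01, 0.0], 'tcp_pos': [0.165, 0.654, 0.209], 'orientation': [-0.388, -3.117, 0.003], 'contact_force': [-0.402, 0.391, 0.666], 'moment': [-0.033, -0.04, 0.003], 'gripper_force': 0.0, 'grip_width': 0.085}
scene (np.float64(467.85267547882364), 259.11831522230403, 191.03156710319146, array([[-0.38405286,  0.73347425, -0.56081987],
       [ 0.92330968,  0.30615767, -0.23187652],
       [ 0.00162385, -0.60686325, -0.7948046 ]]), array([1.1063475 , 0.31607678, 0.94670905])) 0.9962107340494791 dict_keys(['vertical_fov', 'cx', 'cy', 'R', 't'])
top (np.float64(347.24187056666045), 257.8494976547902, 188.9472572538952, array([[-0.06925161, -0.9739977 ,  0.21571438],
       [-0.99759546,  0.06701913, -0.01765584],
       [ 0.00273975, -0.21641839, -0.97629687]]), array([0.34501167, 0.11280249, 1.04280173])) 0.9961751302083334 dict_keys(['vertical_fov', 'cx', 'cy', 'R', 't'])
```

View pics/scene0.png

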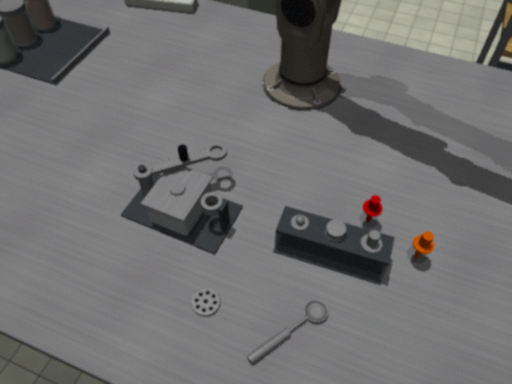

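View pics/top0.png

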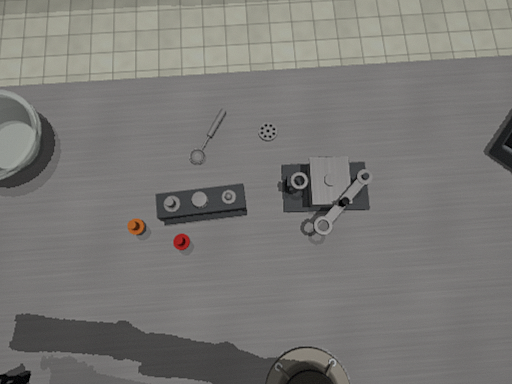

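Scene view: hinge post (143,172), black knob (183,153), eye (217,153), knuckle (212,203), tall-knob pin (374,240). Top view: hinge (365,177), knob (345,202), eye (323,226), knuckle (299,181), tall-knob pin (172,202). The red and orange pins are decoys.

Run:
```python
from h import *
pts={"top":dict(hinge=(365,177),knob=(345,202),eye=(323,226),knuckle=(299,181),pin=(172,202),mush=(200,199),ball=(229,197)),
"scene":dict(hinge=(143,172),knob=(183,153),eye=(217,153),knuckle=(212,203),pin=(374,240),mush=(336,229),ball=(300,221))}
for n in pts:
    z=np.load(n+"0.npz"); _,_,k=grab(n); P=cloud(z["d"],k); im=z["im"]
    for q,(u,v) in pts[n].items():
        W=P[v-12:v+13,u-12:u+13].reshape(-1,3)
        zm=np.nanmax(W[:,2]); T=W[W[:,2]>zm-.008]
        print(n,q,"maxz",zm.round(3),"topmean",T.mean(0).round(3),"mid",((T.max(0)+T.min(0))/2).round(3),len(T))
    # bar-top plane: ring pixels at given heights
    for q,zz in (("eye",.112),("knuckle",.098),("hinge",.112),("knob",.152),("pin",.118)):
        print("   ray",q,ray(*pts[n][q],zz,k).round(3))
    big=cv2.resize(im[140:260,130:390] if n=="top" else im[130:290,110:420],None,fx=2.5,fy=2.5,interpolation=cv2.INTER_CUBIC)
    cv2.imwrite(f"pics/{n}_crop.png",big[:,:,::-1])
```

```text
top hinge maxz 0.127 topmean [ 0.566 -0.2    0.124] mid [ 0.567 -0.202  0.123] 40
top knob maxz 0.155 topmean [ 0.496 -0.127  0.152] mid [ 0.496 -0.127  0.151] 54
top eye maxz 0.116 topmean [ 0.445 -0.075  0.112] mid [ 0.442 -0.077  0.112] 250
top knuckle maxz 0.103 topmean [ 0.572 -0.014  0.098] mid [ 0.572 -0.015  0.099] 183
top pin maxz 0.121 topmean [0.533 0.34  0.118] mid [0.533 0.34  0.118] 63
top mush maxz 0.11 topmean [0.537 0.26  0.104] mid [0.537 0.261 0.106] 176
top ball maxz 0.105 topmean [0.542 0.181 0.1  ] mid [0.542 0.181 0.101] 28
   ray eye [ 0.437 -0.071  0.112]
   ray knuckle [ 0.569 -0.021  0.098]
   ray hinge [ 0.564 -0.202  0.112]
   ray knob [ 0.491 -0.128  0.152]
   ray pin [0.529 0.33  0.118]
scene hinge maxz 0.127 topmean [ 0.568 -0.199  0.123] mid [ 0.567 -0.2    0.123] 47
scene knob maxz 0.154 topmean [ 0.499 -0.127  0.15 ] mid [ 0.498 -0.128  0.15 ] 62
scene eye maxz 0.114 topmean [ 0.445 -0.072  0.11 ] mid [ 0.445 -0.071  0.11 ] 226
scene knuckle maxz 0.099 topmean [ 0.575 -0.016  0.096] mid [ 0.573 -0.021  0.096] 267
scene pin maxz 0.12 topmean [0.535 0.34  0.116] mid [0.534 0.34  0.117] 96
scene mush maxz 0.106 topmean [0.54  0.261 0.102] mid [0.54  0.261 0.102] 279
scene ball maxz 0.105 topmean [0.543 0.181 0.099] mid [0.544 0.181 0.101] 31
   ray eye [ 0.45  -0.064  0.112]
   ray knuckle [ 0.579 -0.016  0.098]
   ray hinge [ 0.57  -0.197  0.112]
   ray knob [ 0.512 -0.118  0.152]
   ray pin [0.548 0.342 0.118]
```

View pics/top_crop.png

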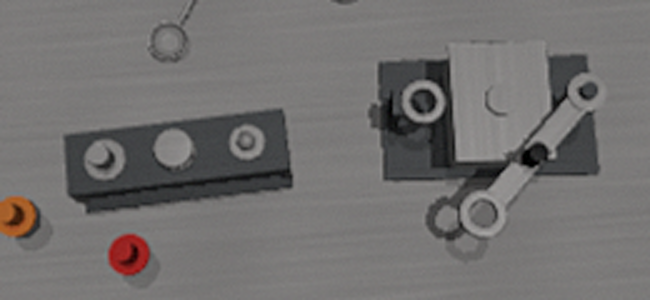

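The top crop shows bar, knob and pins where I measured them. The sizes check out: hinge to knuckle 181 mm, hinge to knob 101 mm, pin top at z = 0.118. The bar angle is about 0.8 rad. I move above the bar knob, passing near the rest.

```bash
M="python3 -m crank"
python3 -m crank '[[[-4,-2.2,0],[0,0,0]],[[-4,-2.2,0],[0,0,0]],[[-4,-2.2,0],[0,0,0]],[[-4,-2.2,0],[0,0,0]],[[-4,-2.2,0],[0,0,0]]]' 6 20
python3 -m crank '[[[-4,-2.2,0],[0,0,0]],[[-4,-2.2,0],[0,0,0]],[[-4,-2.2,0],[0,0,0]],[[-4,-2.2,0],[0,0,0]],[[-4,-2.2,0],[0,0,0]]]'
python3 -m crank '[[[-1.1,-4.5,0],[0,0,0]],[[-1.1,-4.5,0],[0,0,0]],[[-1.1,-4.5,0],[0,0,0]],[[-1.1,-4.5,0],[0,0,0]],[[-1.1,-4.5,0],[0,0,0]]]'
python3 -m crank '[[[-1.1,-4.5,0],[0,0,0]],[[-1.1,-4.5,0],[0,0,0]],[[-1.1,-4.5,0],[0,0,0]],[[-1.1,-4.5,0],[0,0,0]],[[0,0,0],[0,0,0]]]'
python3 - <<'E'
from h import *
im,d,k=grab("wrist"); cv2.imwrite("pics/w1.png",im[:,:,::-1])
o=monitor.get_obs();print(o["tcp_pos"],o["orientation"],o["joints"],Ro.from_rotvec(o["orientation"]).as_matrix().round(3))
P=cloud(d,k); m=P[...,2]>.14
print(P[m].mean(0),((P[m].max(0)+P[m].min(0))/2),m.sum())
E
```

```text
clock: 0.7
tcp_pos: [0.3336, 0.4972, 0.2101]
orientation: [0.388, 3.118, -0.0]
contact_force: [0.2, 0.7, 0.2]
grip_width: 0.0601
gripper_force: 0.0
clock: 1.2
tcp_pos: [0.5004, 0.3416, 0.2101]
orientation: [-0.388, -3.118, -0.0]
contact_force: [0.5, 1.1, -0.1]
grip_width: 0.0599
gripper_force: 0.0
clock: 1.7
tcp_pos: [0.4971, 0.1095, 0.2101]
orientation: [0.388, 3.117, 0.0]
contact_force: [0.7, -0.2, 0.8]
grip_width: 0.0601
gripper_force: 0.0
clock: 2.2
tcp_pos: [0.4951, -0.0812, 0.2105]
orientation: [0.404, 3.115, -0.004]
contact_force: [0.9, -0.6, -0.1]
grip_width: 0.0599
gripper_force: 0.0
[ 0.4954677  -0.07747836  0.21024274] [ 3.98805379e-01  3.11589668e+00 -1.18625702e-03] [-0.30091438  0.19199556  0.38005884  1.98334552 -0.08435266  0.98106229
  1.43596998] [[-0.968  0.252  0.   ]
 [ 0.252  0.968 -0.001]
 [-0.    -0.001 -1.   ]]
[ 0.48578482 -0.07915933  0.30418421] [ 0.4935494  -0.07858405  0.23679708] 40345
```

View pics/w1.png

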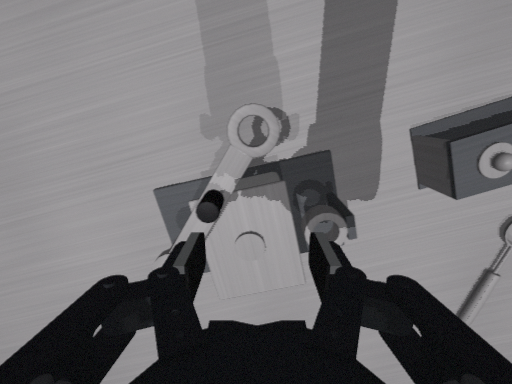

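The wrist view shows the black knob at (210,206), the eye ring at (254,131), the knuckle at (326,228), and the hinge partly hidden behind the left finger.

Run:
```python
from h import *
im,d,k=grab("wrist"); P=cloud(d,k); o=monitor.get_obs(); R=Ro.from_rotvec(o["orientation"]).as_matrix()
def box(n,u0,u1,v0,v1,z0,z1):
    W=P[v0:v1,u0:u1].reshape(-1,3); T=W[(W[:,2]>z0)&(W[:,2]<z1)]
    c=(T.max(0)+T.min(0))/2; print(n,T.mean(0).round(4),c.round(4),np.ptp(T,axis=0).round(3),len(T),"tool d cm",((c-o["tcp_pos"])@R*100).round(2))
box("knob",185,240,180,225,.145,.158)
box("eye",215,285,95,162,.106,.118)
box("knuckle",300,350,200,245,.092,.104)
print(o["tcp_pos"])
```

```text
knob [ 0.494  -0.1278  0.1514] [ 0.4948 -0.1284  0.1497] [0.021 0.021 0.009] 461 tool d cm [-1.23 -5.2   6.04]
eye [ 0.4414 -0.0748  0.1118] [ 0.4402 -0.0781  0.1102] [0.053 0.064 0.008] 1774 tool d cm [ 5.3  -1.68  9.99]
knuckle [ 0.5639 -0.0134  0.0974] [ 0.5673 -0.016   0.0962] [0.043 0.059 0.008] 900 tool d cm [-5.46  7.49 11.39]
[ 0.49577828 -0.07497977  0.21010655]
```

```bash
python3 -m crank '[[[-0.6,-2.6,0],[0,0,0]],[[-0.6,-2.5,0],[0,0,0]],[[0,0,2.5],[0,0,0]],[[0,0,2.5],[0,0,0]],[[0,0,2.5],[0,0,0]]]'
python3 -m crank '[[[0,0,1.6],[0,0,0]],[[0,0,0],[0,0,0]],[[0,0,0],[0,0,0]]]'
python3 -m crank '[[[0,0,0],[0,0,0]],[[0,0,0],[0,0,0]],[[0,0,0],[0,0,0]],[[0,0,0],[0,0,0]],[[0,0,0],[0,0,0]]]' 1 25
python3 -m crank '[[[0,0,0],[0,0,0]],[[0,0,0],[0,0,0]],[[0,0,0],[0,0,0]]]'
python3 - <<'E'
from h import *
o=monitor.get_obs();R=Ro.from_rotvec(o["orientation"]).as_matrix();p=o["tcp_pos"];print(R.round(3))
H=np.array([.567,-.2]); rr=.1
print("r",np.linalg.norm(p[:2]-H), "ang",np.degrees(np.arctan2(*(p[:2]-H)[::-1])))
a0=np.arctan2(*(p[:2]-H)[::-1]); prev=p[:2]
for a in np.linspace(a0,np.radians(88),9)[1:]:
    q=H+rr*np.array([np.cos(a),np.sin(a)]); dd=np.r_[q-prev,0]; print((R.T@dd*100).round(2)); prev=q
E
```

```text
clock: 2.8
tcp_pos: [0.4957, -0.1243, 0.1342]
orientation: [0.384, 3.118, 0.001]
contact_force: [0.3, 0.5, -0.1]
grip_width: 0.0599
gripper_force: 0.0
clock: 3.1
tcp_pos: [0.4955, -0.1251, 0.1193]
orientation: [-0.385, -3.118, -0.0]
contact_force: [-0.5, -0.7, 1.0]
grip_width: 0.06
gripper_force: 0.0
clock: 3.6
tcp_pos: [0.4961, -0.1267, 0.1201]
orientation: [0.389, 3.115, 0.0]
contact_force: [-0.5, -1.3, 6.1]
grip_width: 0.0203
gripper_force: 24.4
clock: 3.9
tcp_pos: [0.4961, -0.1267, 0.1202]
orientation: [0.389, 3.115, 0.0]
contact_force: [-0.4, -1.3, 6.9]
grip_width: 0.0204
gripper_force: 24.5
[[-0.969  0.246  0.002]
 [ 0.246  0.969 -0.   ]
 [-0.002  0.    -1.   ]]
r 0.10201096656326158 ang 134.0303250205082
[-0.74  0.72  0.  ]
[-0.65  0.76  0.  ]
[-0.72  0.7   0.  ]
[-0.79  0.62  0.  ]
[-0.85  0.54  0.  ]
[-0.9   0.45  0.  ]
[-0.94  0.36  0.  ]
[-0.97  0.26  0.  ]
```

```bash
python3 -m crank '[[[0,0,-0.2],[0,0,0]],[[-0.58,0.8,0],[0,0,0]],[[-0.65,0.76,0],[0,0,0]],[[-0.72,0.7,0],[0,0,0]],[[-0.79,0.62,0],[0,0,0]]]'
python3 -m crank '[[[-0.85,0.54,0],[0,0,0]],[[-0.9,0.45,0],[0,0,0]],[[0,0,0],[0,0,0]]]'
```

```text
clock: 4.4
tcp_pos: [0.526, -0.105, 0.1202]
orientation: [-0.39, -3.111, -0.0]
contact_force: [-4.4, 0.2, 2.3]
grip_width: 0.0203
gripper_force: 28.1
clock: 4.7
tcp_pos: [0.5477, -0.0989, 0.1203]
orientation: [-0.387, -3.115, -0.001]
contact_force: [-0.0, 2.1, -5.0]
grip_width: 0.0205
gripper_force: 26.9
```

```bash
python3 -m crank '[[[-0.94,0.36,0],[0,0,0]],[[-0.8,0.2,0],[0,0,0]],[[0,0,0],[0,0,0]],[[0,0,0],[0,0,0]]]'
python3 -m crank '[[[-0.3,0.08,0],[0,0,0]],[[0,0,0],[0,0,0]],[[0,0,0],[0,0,0]]]'
```

```text
clock: 5.1
tcp_pos: [0.5606, -0.0984, 0.1203]
orientation: [-0.388, -3.106, -0.001]
contact_force: [-16.6, 2.2, 10.3]
grip_width: 0.0203
gripper_force: 28.0
clock: 5.4
tcp_pos: [0.5605, -0.0984, 0.1202]
orientation: [-0.388, -3.1, -0.002]
contact_force: [-25.3, 3.0, 20.8]
grip_width: 0.0201
gripper_force: 28.8
```

```bash
python3 -m crank '[[[0.3,-0.08,0],[0,0,0]],[[0.2,0,0],[0,0,0]],[[0,0,0],[0,0,0]]]'
python3 -m crank '[[[0,0,0],[0,0,0]],[[0,0,0],[0,0,0]],[[0,0,0],[0,0,0]],[[0,0,0],[0,0,0]]]' 6
python3 -m crank '[[[0,0,-3],[0,0,0]],[[0,0,-4],[0,0,0]],[[4,0,-3],[0,0,0]],[[4,0,0],[0,0,0]],[[0,0,0],[0,0,0]]]'
python3 - <<'E'
from h import *
ims=[]
for n in ("top","wrist"):
    im,d,k=grab(n); np.savez(n+"2.npz",im=im,d=d); 
    ims.append(im if n=="wrist" else cv2.resize(im[140:260,260:420],(512,384),interpolation=cv2.INTER_CUBIC))
cv2.imwrite("pics/c2.png",cv2.resize(np.hstack(ims),(800,300))[:,:,::-1])
E
```

```text
clock: 5.7
tcp_pos: [0.5606, -0.0984, 0.1204]
orientation: [-0.389, -3.111, 0.0]
contact_force: [-9.1, -0.6, 3.6]
grip_width: 0.0207
gripper_force: 27.4
clock: 6.1
tcp_pos: [0.565, -0.0981, 0.1214]
orientation: [0.388, 3.116, 0.0]
contact_force: [0.7, 0.8, -0.4]
grip_width: 0.0601
gripper_force: 0.0
clock: 6.6
tcp_pos: [0.4828, -0.0778, 0.2214]
orientation: [-0.388, -3.116, -0.003]
contact_force: [0.8, 0.1, -0.6]
grip_width: 0.0603
gripper_force: 0.0
```

View pics/c2.png

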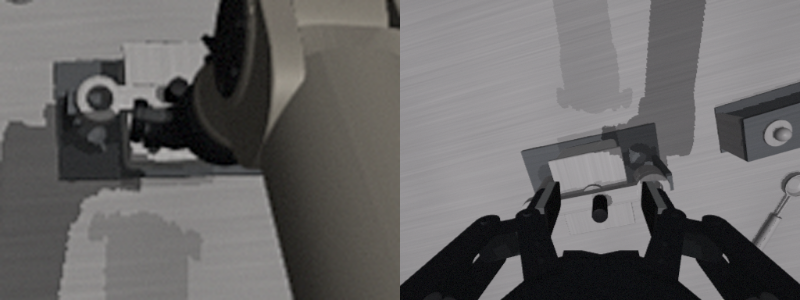

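Top: the eye ring sits over the knuckle at about (299,179), and the bar lies across the lid. Wrist: the knob at picture (600,208) is in line with it. I take the eye's position by depth.

Run:
```python
from h import *
z=np.load("top2.npz"); _,_,k=grab("top"); P=cloud(z["d"],k)
W=P[160:200,285:330].reshape(-1,3)
T=W[(W[:,2]>.104)&(W[:,2]<.120)]
e=T[T[:,1]>-.045]; print("eye band",((e.max(0)+e.min(0))/2).round(4),e.min(0),e.max(0),len(e))
g=cv2.cvtColor(z["im"],cv2.COLOR_RGB2GRAY)[160:200,280:320]; g=cv2.resize(g,None,fx=4,fy=4,interpolation=cv2.INTER_CUBIC)
c=cv2.HoughCircles(g,cv2.HOUGH_GRADIENT,1,200,param1=80,param2=15,minRadius=12,maxRadius=48); print(c)
if c is not None:
    u,v,rr=c[0,0]/4; print(u+280,v+160,rr, ray(u+280-.4,v+160-.4,.112,k))
im=cv2.resize(z["im"][150:210,270:350],(800,600),interpolation=cv2.INTER_CUBIC); cv2.imwrite("pics/e.png",im[:,:,::-1])
```

```text
eye band [ 0.5722 -0.0196  0.1106] [ 0.54657195 -0.04473411  0.1048535 ] [0.59773227 0.00552266 0.11625946] 192
[[[78.5 87.5 46.3]]]
299.625 181.875 11.575 [ 0.56390666 -0.01940945  0.112     ]
```

View pics/e.png

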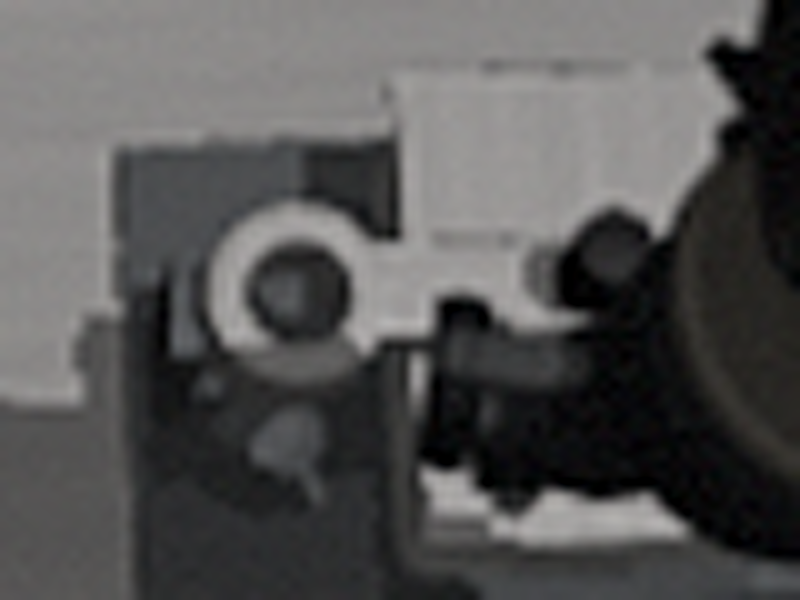

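The eye is concentric with the knuckle at (0.572, -0.020), so the bar is shut. Next, the pin.

```bash
python3 -m crank '[[[0.6,4.6,0],[0,0,0]],[[0.6,4.6,0],[0,0,0]],[[0.6,4.6,0],[0,0,0]],[[0.6,4.6,0],[0,0,0]],[[0.6,4.6,0],[0,0,0]]]' 5 50
python3 -m crank '[[[0.6,4.6,0],[0,0,0]],[[0.6,4.6,0],[0,0,0]],[[0.6,4.6,0],[0,0,0]],[[0.5,4.6,0],[0,0,0]],[[0,0,0],[0,0,0]]]'
python3 -m crank '[[[0,0,0],[0,0,0]],[[0,0,0],[0,0,0]]]'
python3 - <<'E'
from h import *
im,d,k=grab("wrist"); P=cloud(d,k); o=monitor.get_obs(); R=Ro.from_rotvec(o["orientation"]).as_matrix(); p=o["tcp_pos"]
print(p,R.round(3))
near=(np.hypot(P[...,0]-.534,P[...,1]-.34)<.03)&(P[...,2]<.125)
for z0,z1 in((.108,.124),(.079,.09)):
    T=P[near&(P[...,2]>z0)&(P[...,2]<z1)]; c=(T.max(0)+T.min(0))/2
    print(c.round(4),np.ptp(T,axis=0).round(3),T.mean(0).round(4),len(T),"tool",((c-p)@R*100).round(2))
cv2.imwrite("pics/w3.png",im[:,:,::-1])
E
```

```text
clock: 7.25
tcp_pos: [0.5155, 0.1539, 0.2208]
orientation: [0.389, 3.117, -0.0]
contact_force: [0.6, 0.9, 0.7]
grip_width: 0.0496
gripper_force: 0.0
clock: 7.75
tcp_pos: [0.5362, 0.3449, 0.2195]
orientation: [-0.373, -3.118, -0.005]
contact_force: [-0.4, 0.3, -0.4]
grip_width: 0.0503
gripper_force: 0.0
clock: 7.95
tcp_pos: [0.538, 0.3343, 0.2204]
orientation: [-0.391, -3.117, 0.002]
contact_force: [0.6, 0.0, 0.2]
grip_width: 0.0501
gripper_force: 0.0
[0.53795681 0.3339535  0.22071193] [[-0.969  0.248 -0.   ]
 [ 0.248  0.969 -0.001]
 [-0.    -0.001 -1.   ]]
[0.5313 0.3401 0.114 ] [0.023 0.023 0.012] [0.5306 0.3402 0.1175] 417 tool [ 0.8   0.44 10.67]
[0.5339 0.34   0.0845] [0.059 0.06  0.011] [0.5314 0.3407 0.0821] 1458 tool [ 0.55  0.5  13.62]
```

View pics/w3.png

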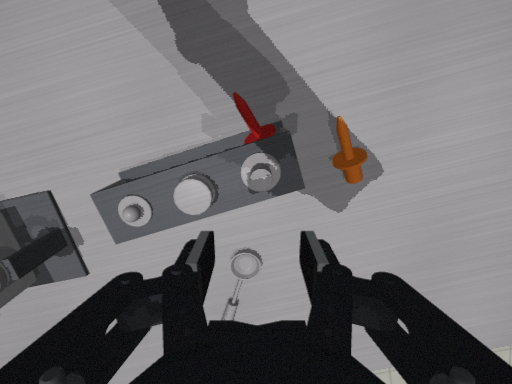

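The wrist view shows the tall-knob pin at (260,175) in the rest, next to the mushroom at (192,195). The red and orange decoys lie or stand outside it. I descend and grip.

```bash
python3 -m crank '[[[0.6,0.45,3],[0,0,0]],[[0,0,3],[0,0,0]],[[0,0,3],[0,0,0]],[[0,0,2.5],[0,0,0]],[[0,0,1.5],[0,0,0]]]' 
python3 -m crank '[[[0,0,0],[0,0,0]],[[0,0,0],[0,0,0]],[[0,0,0],[0,0,0]]]'
python3 -m crank '[[[0,0,0],[0,0,0]],[[0,0,0],[0,0,0]],[[0,0,0],[0,0,0]],[[0,0,0],[0,0,0]],[[0,0,0],[0,0,0]]]' 1.2 50
python3 -m crank '[[[0,0,0],[0,0,0]],[[0,0,0],[0,0,0]]]'
```

```text
clock: 8.5
tcp_pos: [0.532, 0.3394, 0.0893]
orientation: [-0.392, -3.116, 0.003]
contact_force: [-0.8, -0.7, 0.2]
grip_width: 0.0499
gripper_force: 0.0
clock: 8.8
tcp_pos: [0.5335, 0.3421, 0.0928]
orientation: [0.389, 3.115, 0.003]
contact_force: [0.2, 0.4, 0.3]
grip_width: 0.0501
gripper_force: 0.0
clock: 9.3
tcp_pos: [0.5328, 0.3417, 0.0922]
orientation: [0.389, 3.117, 0.001]
contact_force: [-1.5, -1.6, 6.3]
grip_width: 0.0203
gripper_force: 48.7
clock: 9.5
tcp_pos: [0.5328, 0.3417, 0.0923]
orientation: [0.389, 3.117, 0.001]
contact_force: [-1.7, -0.6, 6.8]
grip_width: 0.0207
gripper_force: 48.7
```

```bash
python3 -m crank '[[[0,0,-1],[0,0,0]],[[0,0,-2],[0,0,0]],[[0,0,-3],[0,0,0]],[[0,0,-3],[0,0,0]],[[0,0,-3],[0,0,0]]]'
python3 -m crank '[[[0,0,-1],[0,0,0]],[[0,0,0],[0,0,0]],[[0,0,0],[0,0,0]],[[0,0,0],[0,0,0]]]'
python3 - <<'E'
from h import *
o=monitor.get_obs(); R=Ro.from_rotvec(o["orientation"]).as_matrix(); p=o["tcp_pos"]; print(p,R.round(3),o["grip_width"])
ims=[]
for n in("scene","wrist"):
    im,d,k=grab(n); P=cloud(d,k)
    q=(P-p)@R  # tool coords
    m=(np.hypot(q[...,0],q[...,1])<.035)&(q[...,2]>.003)&(q[...,2]<.085)
    for a,b in((.003,.02),(.02,.04),(.04,.055),(.055,.075)):
        T=q[m&(q[...,2]>=a)&(q[...,2]<b)]
        if len(T)>5: print(n,a,b,T.mean(0).round(4),T.min(0).round(3),T.max(0).round(3),len(T))
    uv=np.argwhere(m); v0,u0=(uv.min(0)+uv.max(0))//2
    v0=np.clip(v0,60,324);u0=np.clip(u0,60,450)
    ims.append(cv2.resize(im[v0-60:v0+60,u0-60:u0+60],(400,400),interpolation=cv2.INTER_CUBIC))
cv2.imwrite("pics/g.png",np.hstack(ims)[:,:,::-1])
E
```

```text
clock: 10.0
tcp_pos: [0.532, 0.3416, 0.2126]
orientation: [-0.388, -3.117, 0.0]
contact_force: [0.3, 0.7, -1.2]
grip_width: 0.0203
gripper_force: 49.0
clock: 10.4
tcp_pos: [0.5313, 0.3411, 0.219]
orientation: [-0.388, -3.115, 0.004]
contact_force: [-0.3, -0.3, -2.2]
grip_width: 0.0204
gripper_force: 49.1
[0.5312939  0.34106786 0.21903541] [[-0.969  0.245 -0.003]
 [ 0.245  0.969 -0.002]
 [ 0.002 -0.003 -1.   ]] 0.02044578151756664
scene 0.003 0.02 [-0.0086  0.0015  0.0097] [-0.025 -0.023  0.003] [0.016 0.023 0.014] 250
scene 0.02 0.04 [-0.0069  0.0001  0.0389] [-0.008 -0.005  0.037] [-0.005  0.006  0.04 ] 8
scene 0.04 0.055 [-0.0064  0.0014  0.0476] [-0.009 -0.006  0.041] [-0.001  0.007  0.055] 30
scene 0.055 0.075 [-0.0053 -0.0005  0.0621] [-0.009 -0.007  0.055] [-0.001  0.005  0.073] 17
wrist 0.003 0.02 [ 0.0108 -0.0005  0.0082] [-0.008 -0.023  0.003] [0.024 0.022 0.013] 1564
```

View pics/g.png

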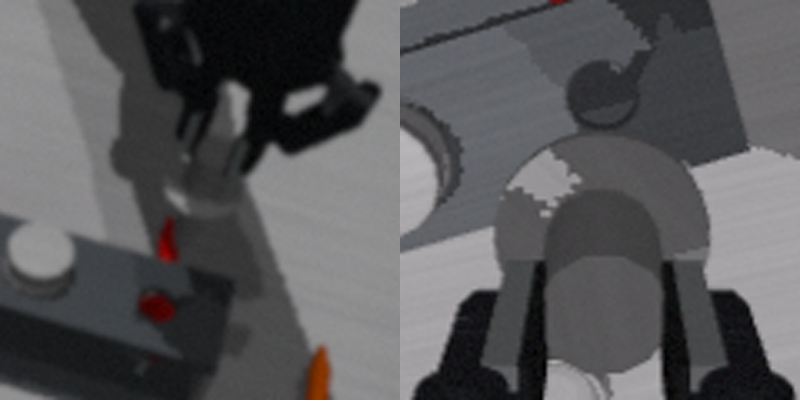

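The pin hangs upright, centred in the fingers, with its flange underside about 13 mm below the TCP. I carry it over the eye.

```bash
python3 -m crank '[[[-1.4,-3.8,0],[0,0,0]],[[-1.4,-3.8,0],[0,0,0]],[[-1.4,-3.8,0],[0,0,0]],[[-1.4,-3.8,0],[0,0,0]],[[-1.4,-3.8,0],[0,0,0]]]'
python3 -m crank '[[[-1.4,-3.8,0],[0,0,0]],[[-1.4,-3.8,0],[0,0,0]],[[-1.4,-3.8,0],[0,0,0]],[[-1.4,-3.6,0],[0,0,0]],[[0,0,0],[0,0,0]]]'
python3 -m crank '[[[0,0,0],[0,0,0]],[[0,0,0],[0,0,0]],[[0,0,0],[0,0,0]]]'
python3 - <<'E'
from h import *
o=monitor.get_obs(); R=Ro.from_rotvec(o["orientation"]).as_matrix(); p=o["tcp_pos"]; print(p,R.round(3))
print("to go",(R.T@(np.array([.571,-.0195,.125])-p)*100).round(2))
im,d,k=grab("scene"); P=cloud(d,k); q=(P-p)@R
m=(np.hypot(q[...,0],q[...,1])<.035)&(q[...,2]>.003)&(q[...,2]<.075)
E=(np.hypot(P[...,0]-.571,P[...,1]+.02)<.032)&(abs(P[...,2]-.111)<.006)
print("shank",P[m&(q[...,2]>.03)].mean(0).round(4),"eye",P[E].min(0).round(4),P[E].max(0).round(4),E.sum())
uv=np.argwhere(m|E); v0,u0=(uv.min(0)+uv.max(0))//2
cv2.imwrite("pics/h.png",cv2.resize(im[v0-50:v0+50,u0-50:u0+50],(500,500),interpolation=cv2.INTER_CUBIC)[:,:,::-1])
E
```

```text
clock: 11.0
tcp_pos: [0.5532, 0.1386, 0.2203]
orientation: [-0.388, -3.117, 0.001]
contact_force: [0.5, -0.4, -1.1]
grip_width: 0.0202
gripper_force: 49.1
clock: 11.5
tcp_pos: [0.5708, -0.0265, 0.2207]
orientation: [0.403, 3.116, -0.006]
contact_force: [-0.1, 0.1, -0.9]
grip_width: 0.0204
gripper_force: 49.2
clock: 11.8
tcp_pos: [0.571, -0.0171, 0.2207]
orientation: [-0.384, -3.117, -0.001]
contact_force: [0.0, -0.5, -1.3]
grip_width: 0.0203
gripper_force: 49.2
[ 0.57099487 -0.01709758  0.22074011] [[-0.97   0.243 -0.001]
 [ 0.243  0.97   0.   ]
 [ 0.001  0.    -1.   ]]
to go [-0.07 -0.24  9.57]
shank [ 0.5763 -0.0148  0.1717] eye [ 0.5472 -0.0512  0.105 ] [0.6004 0.006  0.1151] 291
```

View pics/h.png

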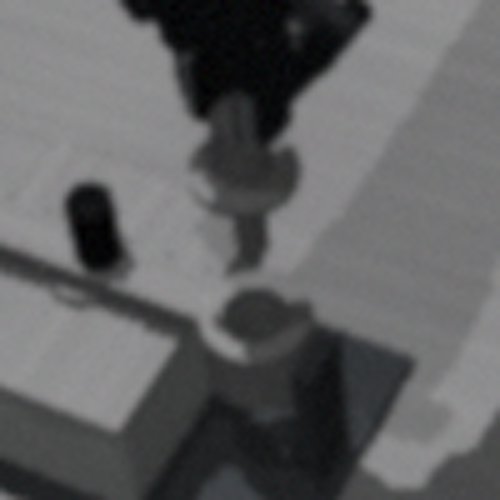

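The view shows the shank tip directly above the eye ring, which is open below it. I descend, with a check before seating.

```bash
python3 -m crank '[[[-0.25,-0.2,0],[0,0,0]],[[0,0,2],[0,0,0]],[[0,0,2],[0,0,0]],[[0,0,1],[0,0,0]],[[0,0,0],[0,0,0]]]'
python3 -m crank '[[[0,0,1.5],[0,0,0]],[[0,0,1.5],[0,0,0]],[[0,0,0.8],[0,0,0]],[[0,0,0],[0,0,0]],[[0,0,0],[0,0,0]]]'
```

```text
clock: 12.35
tcp_pos: [0.572, -0.0212, 0.1697]
orientation: [-0.387, -3.115, 0.001]
contact_force: [-0.5, 0.1, -1.0]
grip_width: 0.02
gripper_force: 49.2
clock: 12.85
tcp_pos: [0.5736, -0.0214, 0.1338]
orientation: [0.388, 3.117, 0.0]
contact_force: [-0.6, -0.4, -0.7]
grip_width: 0.0203
gripper_force: 49.2
```

Free of contact, about 9 mm above seating. I continue in small steps.

```bash
python3 -m crank '[[[0,0,0.5],[0,0,0]],[[0,0,0],[0,0,0]],[[0,0,0],[0,0,0]]]'
python3 -m crank '[[[0,0,0.2],[0,0,0]],[[0,0,0],[0,0,0]],[[0,0,0],[0,0,0]]]'
python3 -m crank '[[[0,0,0.2],[0,0,0]],[[0,0,0],[0,0,0]],[[0,0,0],[0,0,0]]]'
```

```text
clock: 13.15
tcp_pos: [0.5731, -0.0214, 0.1283]
orientation: [0.388, 3.117, 0.0]
contact_force: [0.5, 0.4, -1.3]
grip_width: 0.0201
gripper_force: 49.2
clock: 13.45
tcp_pos: [0.573, -0.0214, 0.1261]
orientation: [-0.388, -3.117, -0.0]
contact_force: [-0.5, -0.6, -1.4]
grip_width: 0.0203
gripper_force: 49.2
clock: 13.75
tcp_pos: [0.5733, -0.0216, 0.1243]
orientation: [0.389, 3.117, -0.0]
contact_force: [-0.5, -0.6, 1.6]
grip_width: 0.0202
gripper_force: 49.5
```

Fz has risen by about 3 N, so the flange is seating. I release (the pin can drop any last fraction), retreat upward and look.

```bash
python3 -m crank '[[[0,0,0],[0,0,0]],[[0,0,0],[0,0,0]],[[0,0,0],[0,0,0]],[[0,0,0],[0,0,0]],[[0,0,0],[0,0,0]]]' 4.5
python3 -m crank '[[[0,0,-2],[0,0,0]],[[0,0,-3],[0,0,0]],[[0,0,-3],[0,0,0]],[[3,0,-3],[0,0,0]],[[4,0,0],[0,0,0]]]'
python3 -m crank '[[[4,0,0],[0,0,0]],[[0,0,0],[0,0,0]],[[0,0,0],[0,0,0]]]'
python3 - <<'E'
from h import *
ims=[]
for n in("scene","top"):
    im,d,k=grab(n); P=cloud(d,k)
    m=np.hypot(P[...,0]-.573,P[...,1]+.02)<.035
    for a,b in((.113,.122),(.142,.156),(.17,.2)):
        T=P[m&(P[...,2]>a)&(P[...,2]<b)]
        if len(T): print(n,a,b,T.mean(0).round(4),T.min(0).round(4),T.max(0).round(4),len(T))
    v0,u0=np.argwhere(m&(P[...,2]<.2)).mean(0).astype(int)
    ims.append(cv2.resize(im[v0-50:v0+50,u0-50:u0+50],(400,400),interpolation=cv2.INTER_CUBIC))
cv2.imwrite("pics/f.png",np.hstack(ims)[:,:,::-1])
E
```

```text
clock: 14.25
tcp_pos: [0.573, -0.0214, 0.124]
orientation: [-0.388, -3.117, -0.0]
contact_force: [0.3, -0.8, -0.7]
grip_width: 0.0449
gripper_force: 0.0
clock: 14.75
tcp_pos: [0.5082, -0.0045, 0.2379]
orientation: [0.39, 3.109, 0.002]
contact_force: [-0.4, 0.7, -0.0]
grip_width: 0.0449
gripper_force: 0.0
clock: 15.05
tcp_pos: [0.4663, 0.0058, 0.2345]
orientation: [0.387, 3.117, 0.001]
contact_force: [0.9, -0.5, 0.6]
grip_width: 0.0446
gripper_force: 0.0
scene 0.113 0.122 [ 0.5801 -0.0186  0.1155] [ 0.5521 -0.053   0.113 ] [0.598  0.0027 0.1215] 175
scene 0.142 0.156 [ 0.5764 -0.0202  0.148 ] [ 0.5627 -0.0333  0.1423] [ 0.5869 -0.008   0.1522] 96
top 0.113 0.122 [0.5734 0.0027 0.114 ] [0.5694 0.0024 0.1131] [0.5774 0.003  0.1149] 2
```

View pics/f.png

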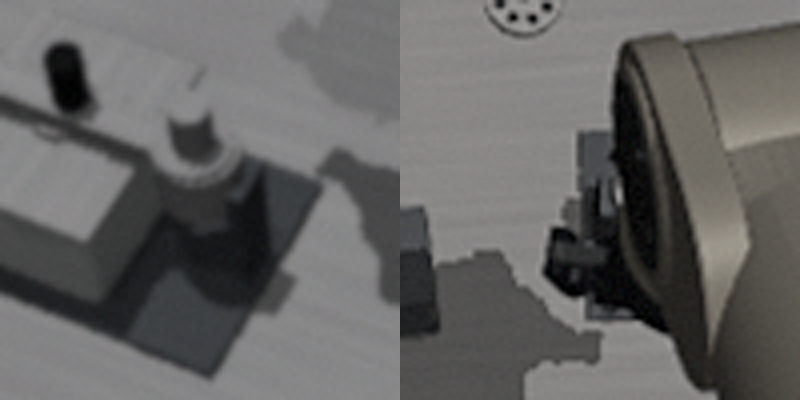

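The scene view shows the pin standing upright with its flange flat on the eye. Its knob top is at about 0.150, which matches 0.112 + 0.038, and the robot is clear.

```bash
python3 -c "
from bench import r
print(r.hand_in())"
```

```text
the job is handed in; nothing more can be done
None
```

The bar is swung shut to its stop, the long pin sits through the eye and knuckle with its flange flat on the bar, the gripper is clear, and the job was handed in at about 15 s; no verdict was shown.

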